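Start the kitchen timer against the counter stop

ROBOT

A 7-joint arm with a two-finger parallel gripper is mounted at the origin on the work surface. World frame = base frame: x ahead of the robot, y to its left, z up, the work surface at z = 0. Lengths are in m, angles in rad, forces in N, time in s.
With the tool pointing down it reaches from about 0.425 to 1.025 m from the base axis. Payload 9.4 kg.
Tool frame: the origin (TCP) lies at the very end of the fingers, on their centre line; the grasp point (between the pads) lies 19 mm behind it (arm.grip_depth is the z of the grasp point in the tool frame, in m); z points along the fingers, y is the line along which they close (so a half turn about z gives the same grasp; the last joint's range is limited). The gripper opens to 93 mm and grips with 3 to 60 N. Pads are 15 mm wide; open, the fingers measure 128 mm over their backs; the gripper's body (75 mm by 188 mm) begins 65 mm behind the grasp point.
Start: joints at [1.163, 0.599, -0.003, 1.599, 0.002, 0.943, -0.08], TCP at [0.235, -0.686, 0.219] pointing down, gripper open.
Joint ranges: [-2.57, 2.57], [-0.35, 1.97], [-1.29, 1.29], [0.11, 2.56], [-1.05, 4.19], [0.11, 1.86], [-2.63, 2.63]. Speed limits (rad/s): [2.22, 2.22, 3.01, 3.01, 3.14, 3.14, 3.14].

INTERFACE

Orientations are given as a rotation vector (axis times angle).
In Python, from station import arm gives the robot as it stands. Calls block until the motion is done:
- arm.movep(position, orientation): joint-space move of the TCP to a pose.
- arm.movel(position, rotation=None, v=0.15, stop_force=None): straight line of the TCP; rotation=None keeps the orientation; v is the mean speed in m/s. With stop_force (N) it stops when the force on the tool has changed by that much, and returns True; else False.
- arm.move_joints(angles): joint-space move.
- arm.gripper_to(opening, force=None): opening from 0.0 (shut) to 1.0 (fully open); force is the grip in N (None keeps the last); returns when the fingers have stopped.
- arm.sleep(seconds).
- arm.inverse_kinematics(position, orientation): joint angles nearest the present ones, or None.
- arm.get_obs(): the state.
- arm.capture(name): name is "side" or "top"; returns a dict with "img" (420x560x3 uint8, red, green, blue), "z_map" (420x560 float32, m along the optical axis (not along the pixel's ray), 0 where there is no reading), "intrinsics" (3x3 intrinsics, pixels), "R" (3x3) and "t" (3): a world point X has camera coordinates R X + t. Camera axes: x right, y down, z forward; pixel columns grow to the right and rows downward; lengths in m; the calibration is good to about 2 mm. A picture is of the moment at which its call begins.
A pose or a line that the arm cannot do raises arm.MotionError and nothing moves.
- arm.job_done(): hands the job in; it is judged then, once.
Trained networks look in a picture, given as the dict that the camera call returned (one of the last four; its "shot" number tells which), for a name from the list of things; names that differ only in an ending like _2 or _b are one class to them, and where a whole thing is asked for, a point or a joint stands for the part that bears it (a point fixed in the world has none). Each returns a list of dicts, best first, with "confidence" (0 to 1); they miss things now and then, are a little off and sometimes report something else, mostly with a low value. They report only what shows in the picture. A call takes as long as a camera call. They do not tell look-alikes from the thing itself.
- arm.masks_of(picture, name): "region" (420x560 bool, what is visible of it) and "box" ([left, top, right, bottom] in pixels, round what is visible of it).
- arm.tip_of(picture, name): "at" ([column, row] in pixels: a listed point, or the origin of a listed thing).
The state is a dict: "time_s": time; "q": joint angles; "qd": joint speeds; "tau": joint torques, N m; "eef_pos": TCP position; "tool_rot": TCP orientation; "wrist_force": force on the tool from outside, world axes, zero at the start; "ft_torque": the same for the moment, N m; "gripper_width": opening from 0.0 (shut) to 1.0 (fully open); "grasp_force": force on a finger pad.
Only numpy, scipy, OpenCV 4.12 (cv2) and the standard library are available. Lean on these libraries where they do the work, as an engineer would, in place of code of your own. Each camera call takes 0.05 s, during which the arm holds its last target. There are 200 camera calls.

TASK

Start the kitchen timer: first take the amber spice jar that stands in the way in front of the steel counter stop and stand it upright in the low square steel tray. Then lay the white timer, right way up, with its plain back end squarely against the middle of the stop's upright face, push the start bar on its other end fully home so that the timer is braced by the stop, let the bar spring back, and leave the timer lying there against the stop. Do not knock over or shift the other things on the counter.

Things in the scene. Friction and masses are not known exactly. Their poses are not given: they have to be found in the camera images.
- stop_face (a point): fixed steel angle bracket screwed to the counter, the stop: an upright face 140 mm wide and 45 mm high, with its foot plate behind it. This point is the middle of the face, 22.5 mm above the counter. Its x axis points into the face (the direction in which to push), horizontally; y lies along the face, z up. The counter in front of the face (-x) is bare.
- timer_mid (a point): the loose kitchen timer: a white plastic block 110 mm long (x), 56 mm wide (y) and 50 mm high, with a dark display and three small round keys on its top, lying right way up; about 0.2 to 0.45 kg. This point is the centre of the block, 25 mm above its underside. x points from the start-bar end to the plain back end, z up.
- timer_back (a point): middle of the timer's plain back end face, 55 mm from timer_mid along the timer's +x, 25 mm above its underside; same axes as timer_mid.
- bar_face (a point): middle of the outer face of the timer's start bar: a grey bar 44 mm wide and 28 mm high, sticking out 22 mm from the timer's -x end, centred 25 mm above its underside. It moves along the timer's x when pushed; same axes as timer_mid.
- timer_bar (a joint): how far the start bar is pushed in: 0 m out, 0.012 m fully home (hard stop, 10 mm still sticking out). Sprung: about 4 N to begin to move it, 8 N fully home, and it springs back when let go. The loose timer slides on the counter at less than that unless something backs it.
- jar_mid (a point): the amber glass spice jar with a steel cap, round, 52 mm across, 90 mm tall, about 0.25 kg, standing in front of the stop's face. This point is its centre, 45 mm above its underside; z is its axis, upwards.
- tray_in (a point): low square steel tray, fixed, 120 mm square outside, rim 14 mm high, walls 3 mm. This point is the centre of its inner floor, z up, x and y parallel to its sides.
- trivet: round cork trivet, fixed, 110 mm across, 12 mm thick; nothing is to be done with it. Origin: centre of its underside. It and the tray may be in either of two places, one nearer the robot and one farther, with the pepper mill between.
- mill: dark wooden pepper mill, round, 56 mm across at the foot, 192 mm tall, standing between the tray and the trivet. A bystander. Origin: centre of its underside.
- ramekin: white ceramic ramekin, 64 mm across, 42 mm high, standing beside one long side of the timer (its left, +y side), at least 35 mm clear of it. A bystander. Origin: centre of its underside.
- cutter: steel pastry-cutter ring, 60 mm across, 45 mm high, standing beside the other long side (-y) of the timer, at least 35 mm clear of it. A bystander. Origin: centre of its underside.
- tin: plain aluminium tin, 60 mm across, 55 mm high, beside the bay in front of the stop. A bystander. Origin: centre of its underside.
- saltpot: small wooden salt bowl, 68 mm across, 50 mm high, on the other side of that bay. A bystander. Origin: centre of its underside.
Not all that is in view belongs to the job. What is shaped like the part that bears jar_mid but green or purple is not meant.

How it is judged:
On the way, in this order (a step that is already met when the one before it is completed fails the run):
1. the spice jar stands upright in the square tray, let go (x of jar_mid in the frame of tray_in between -0.036 and 0.036 m and y of jar_mid in the frame of tray_in between -0.036 and 0.036 m and z of jar_mid in the frame of tray_in between 0.038 and 0.052 m and angle between jar_mid's own z axis and vertical below 0.12 rad and linear speed of jar below 0.02 m/s and contact force between the fingers and jar below 0.1 N), for 0.2 s.
2. the timer lies square with its back end against the stop, and the start bar is held fully home (10.5 mm or more of its 12 mm) while the stop takes the push (over 4 N) (x of timer_back in the frame of stop_face between -0.005 and 0.006 m and y of timer_back in the frame of stop_face between -0.04 and 0.04 m and angle between the x axis of timer_mid and the x axis of stop_face, either way round below 0.14 rad and angle between timer_mid's own z axis and vertical below 0.08 rad and z of timer_back in the frame of stop_face between -0.006 and 0.012 m and value of joint timer_bar above 0.0105 m and contact force between timer and stop above 4 N), for 0.2 s.
At the end, for the whole second after the job is handed in: Jar upright in the square tray, within 36 mm of its centre along each side. Timer right way up, at rest, back end within 10 mm of the stop's face, within 40 mm of its middle and 0.14 rad of square, start bar sprung back out (under 3 mm) (x of jar_mid in the frame of tray_in between -0.036 and 0.036 m and y of jar_mid in the frame of tray_in between -0.036 and 0.036 m and z of jar_mid in the frame of tray_in between 0.038 and 0.052 m and angle between jar_mid's own z axis and vertical below 0.12 rad and x of timer_back in the frame of stop_face between -0.01 and 0.006 m and y of timer_back in the frame of stop_face between -0.04 and 0.04 m and angle between the x axis of timer_mid and the x axis of stop_face, either way round below 0.14 rad and angle between timer_mid's own z axis and vertical below 0.08 rad and z of timer_back in the frame of stop_face between -0.006 and 0.012 m and value of joint timer_bar below 0.003 m and linear speed of each of timer, jar below 0.01 m/s); the robot touches nothing.
It fails at once if one of these bystanders is shifted by more than 30 mm or knocked over: mill (distance of mill from where it was at the start of the episode above 0.03 m or angle between mill's own z axis and vertical above 0.5 rad).
It fails at once if one of these bystanders is shifted by more than 30 mm or knocked over: ramekin, cutter (distance of any of ramekin, cutter from where it was at the start of the episode above 0.03 m or angle between any of ramekin, cutter's own z axis and vertical above 0.5 rad).
It fails at once if one of these bystanders is shifted by more than 30 mm or knocked over: tin, saltpot (distance of any of tin, saltpot from where it was at the start of the episode above 0.03 m or angle between any of tin, saltpot's own z axis and vertical above 0.5 rad).
It also fails if it takes over 72 s, if anything falls off the work surface, if the arm or the gripper's body presses on something with over 40 N, if the wrist force passes 120 N, or if a joint passes its speed limit or range.

## Working session

There is one attempt and no reset: what is moved stays moved. The work goes in short steps, each a Python script; the robot and the scene stay as the last script left them, time stands still between calls to the robot, and variables do not carry over. Pictures are saved under pics/ and viewed, at most 10 in all, crops included, and the job is handed in when it is done.

```bash
ls; mkdir -p pics; python3 - <<'E'
from station import arm
import cv2,numpy as np
for n in ["side","top"]:
    p=arm.capture(n); cv2.imwrite(f"pics/{n}0.png",p["img"][:,:,::-1])
    print(n,p["R"].round(3).tolist(),p["t"].round(3),p["intrinsics"].round(1).tolist())
    np.savez(f"{n}0.npz",**{k:p[k] for k in("img","z_map","intrinsics","R","t")})
    for o in ["stop_face","timer_mid","timer_back","bar_face","jar_mid","tray_in","trivet","mill","ramekin","cutter","tin","saltpot"]:
        r=arm.tip_of(p,o); print(o,[(np.round(d["at"],1).tolist(),round(d["confidence"],2)) for d in r])
        
print(arm.get_obs())
E
```

```text
pics
side [[-0.88, -0.475, -0.015], [-0.32, 0.615, -0.72], [0.352, -0.629, -0.694]] [0.453 0.216 0.739] [[402.3, 0.0, 284.4], [0.0, 402.3, 212.0], [0.0, 0.0, 1.0]]
stop_face [([193.9, 319.2], 0.68)]
timer_mid [([315.6, 152.1], 0.56), ([231.8, 300.3], 0.35)]
timer_back [([293.9, 149.7], 0.98)]
bar_face [([339.5, 158.3], 0.62)]
jar_mid [([232.2, 299.2], 0.91), ([298.6, 285.8], 0.89), ([222.3, 398.8], 0.73), ([344.6, 307.8], 0.66)]
tray_in [([192.8, 320.2], 0.38)]
trivet [([300.3, 244.7], 0.66)]
mill [([268.3, 218.1], 0.82), ([233.7, 298.6], 0.59)]
ramekin [([312.3, 187.5], 0.68), ([330.2, 142.3], 0.49)]
cutter [([330.7, 143.8], 0.62)]
tin [([278.7, 344.5], 0.7)]
saltpot [([187.1, 263.7], 0.97)]
top [[0.024, -1.0, 0.006], [-0.993, -0.025, -0.119], [0.119, -0.003, -0.993]] [-0.047  0.53   1.139] [[442.4, 0.0, 275.0], [0.0, 442.4, 208.1], [0.0, 0.0, 1.0]]
stop_face [([153.0, 197.6], 0.83)]
timer_mid [([369.6, 192.8], 0.75)]
timer_back [([367.2, 174.5], 0.76)]
bar_face [([372.2, 223.9], 0.45)]
jar_mid [([206.6, 253.4], 0.88), ([203.5, 289.7], 0.84), ([176.3, 215.7], 0.77), ([112.3, 251.5],
[... 294 characters left out ...]
.66)]
{'time_s': 1.3, 'q': array([ 1.16330395,  0.59929511, -0.00249775,  1.59941051,  0.00179625,
        0.94288674, -0.07978041]), 'qd': array([-0.00074594, -0.00130302,  0.00126811,  0.00081409, -0.00057263,
       -0.00172136, -0.00038186]), 'tau': array([ 5.68733140e-05, -7.64825320e+01,  1.49657652e+00, -2.52699190e+01,
       -5.24031837e-02,  1.07028574e-02,  1.22812267e-05]), 'eef_pos': array([ 0.23546615, -0.68569501,  0.21861753]), 'tool_rot': array([ 3.09869727e+00,  5.17297217e-01, -6.72513458e-05]), 'wrist_force': array([ 0.35741457, -0.35494998, -0.2899858 ]), 'ft_torque': array([-0.00917212, -0.03232143, -0.02034913]), 'grasp_force': 0.0, 'gripper_width': 0.9966824228570802}
```

```bash
python3 - <<'E'
import cv2
for n in["side0","top0"]:
    i=cv2.imread(f"pics/{n}.png"); cv2.imwrite(f"pics/{n}b.png",cv2.resize(i,(800,600),interpolation=cv2.INTER_CUBIC))
E
```

```text
(no output)
```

View pics/top0b.png

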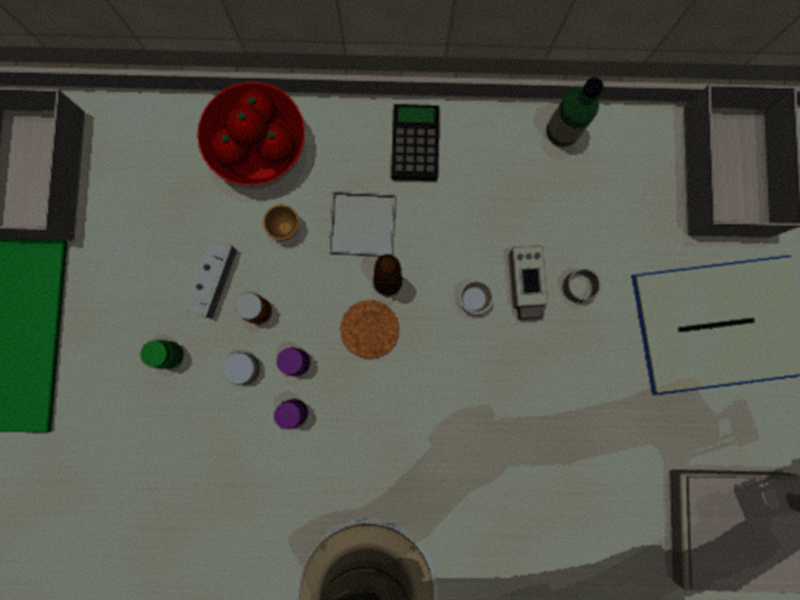

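View pics/side0b.png

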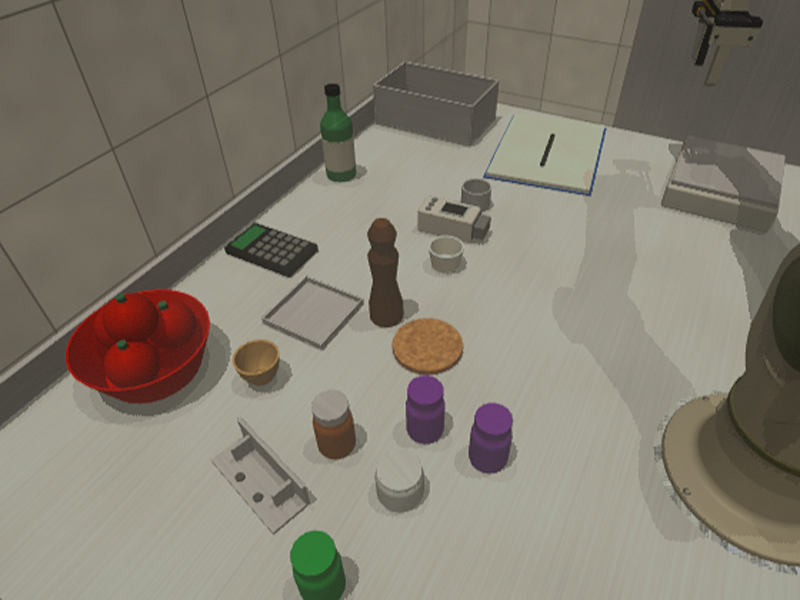

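Top view (800-wide pixels; multiply by 0.7 for the camera's own): the timer is at (528,283), bar end towards the robot. The stop is at (212,280), the tray at (363,224) and the mill at (388,275). Jar-shaped things are amber/brown with a steel cap (255,308), purple (293,362) and (291,414), and green (160,354). The first fits: it is amber and stands right in front of the stop. The round thing at (241,368) is the tin. I'll confirm in a crop while measuring.

```bash
cat > h.py <<'E'
import numpy as np,cv2
def cloud(p):
    z=p["z_map"];v,u=np.indices(z.shape);K=p["intrinsics"]
    c=np.stack([(u-K[0,2])/K[0,0]*z,(v-K[1,2])/K[1,1]*z,z],-1)
    w=(c-p["t"])@p["R"]; w[z<=0]=np.nan
    return w
def near(w,c,r,z0,z1):
    q=w.reshape(-1,3); q=q[~np.isnan(q[:,0])]
    return q[(np.hypot(*(q[:,:2]-c).T)<r)&(q[:,2]>z0)&(q[:,2]<z1)]
def rect(q):
    (cx,cy),(a,b),t=cv2.minAreaRect((q[:,:2]*1000).astype(np.float32)); return [round(x,1) for x in(cx,cy,a,b,t)]
def circ(q):
    (cx,cy),r=cv2.minEnclosingCircle((q[:,:2]*1000).astype(np.float32)); return [round(x,1) for x in(cx,cy,r)]
E
python3 - <<'E'
from h import *
T=dict(np.load("top0.npz"));S=dict(np.load("side0.npz"))
wt,ws=cloud(T),cloud(S)
px=dict(timer=(369,193),stop=(149,197),jar=(178,214),tray=(254,157),mill=(272,192),ram=(332,207),cut=(406,200),tin=(168,257),salt=(197,156),trivet=(259,231),purple=(205,253))
for n,(u,v) in px.items():
    c=wt[v,u]; c=c[:2]; print(n,wt[v,u].round(3))
    R={"timer":.085,"stop":.09,"tray":.09,"trivet":.07}.get(n,.045)
    for nm,w in(("top",wt),("side",ws)):
        q=near(w,c,R,.008 if n in("tray","trivet") else .02,.3)
        if len(q)<10: print(" ",nm,len(q)); continue
        h=np.percentile(q[:,2],95); qt=q[q[:,2]>h-.008]
        fl=near(w,c,R+.03,-.02,.006)[:,2]
        print(" ",nm,len(q),"h",h.round(4),"max",q[:,2].max().round(4),"floor",np.median(fl).round(4),"rect",rect(qt),"circ",circ(qt),"all",rect(q))
i=cv2.imread("pics/side0.png")[240:420,120:380]; j=cv2.imread("pics/top0.png")[150:310,80:320]
cv2.imwrite("pics/c1.png",np.hstack([cv2.resize(i,(400,300),interpolation=3),cv2.resize(j,(400,300),interpolation=3)]))
E
```

```text
timer [ 0.574 -0.279  0.053]
  top 1231 h 0.0536 max 0.0578 floor -0.0002 rect [577.2, -307.9, 109.8, 108.0, 5.8] circ [575.4, -298.3, 66.5] all [558.3, -280.6, 131.7, 145.8, 48.8]
  side 1199 h 0.0528 max 0.0564 floor 0.0005 rect [578.2, -307.8, 109.2, 109.8, 4.6] circ [578.7, -297.2, 66.3] all [559.1, -280.1, 132.7, 144.6, 48.9]
stop [0.555 0.307 0.006]
  top 343 h 0.0905 max 0.0946 floor -0.0001 rect [510.2, 235.1, 9.7, 31.3, 63.2] circ [509.4, 233.6, 15.9] all [543.1, 289.6, 126.0, 101.0, 24.8]
  side 950 h 0.0898 max 0.092 floor 0.0002 rect [512.4, 235.0, 11.2, 36.3, 62.9] circ [510.9, 231.9, 18.1] all [542.9, 288.5, 130.6, 102.6, 26.7]
jar [0.503 0.209 0.087]
  top 405 h 0.0931 max 0.0959 floor -0.0003 rect [500.9, 220.6, 43.1, 45.7, 1.6] circ [501.3, 220.7, 23.1] all [500.2, 218.6, 47.9, 48.1, 20.6]
  side 1066 h 0.0913 max 0.0932 floor 0.0001 rect [503.2, 220.9, 44.6, 46.1, 33.6] circ [503.8, 220.7, 23.6] all [502.1, 222.1, 48.9, 48.5, 81.8]
tray [0.674 0.027 0.004]
  top 238 h 0.0168 max 0.018 floor 0.0005 rect [673.8, 29.6, 119.9, 121.2, 88.4] circ [673.4, 30.1, 83.5] all [
[... 1694 characters left out ...]
, 39.5] circ [665.6, 176.4, 34.3] all [665.1, 176.7, 65.2, 66.5, 39.5]
trivet [0.47  0.007 0.014]
  top 1230 h 0.0154 max 0.0191 floor -0.0003 rect [470.6, 9.5, 107.5, 107.3, 2.0] circ [471.7, 9.8, 54.8] all [470.6, 9.5, 107.5, 107.3, 2.0]
  side 1468 h 0.0143 max 0.0163 floor 0.0003 rect [473.3, 9.5, 109.1, 108.8, 85.6] circ [473.5, 7.5, 57.1] all [473.3, 9.5, 109.1, 108.8, 85.6]
purple [0.407 0.137 0.089]
  top 371 h 0.0928 max 0.0973 floor -0.0002 rect [406.8, 143.9, 44.5, 45.3, 81.6] circ [407.1, 144.7, 23.3] all [406.7, 142.3, 48.4, 48.6, 38.7]
  side 1022 h 0.0912 max 0.0931 floor 0.0002 rect [408.8, 144.1, 45.2, 46.3, 1.6] circ [408.6, 143.6, 24.1] all [407.8, 145.7, 49.3, 49.0, 83.5]
```

View pics/c1.png

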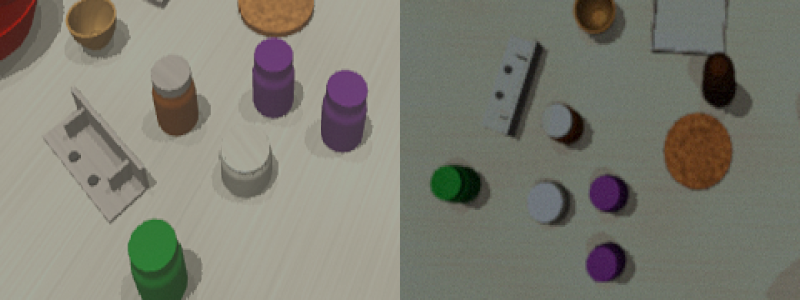

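The crop shows a single amber jar with a steel cap (left half (175,95), right half (563,122)), directly in front of the stop's face. The purple and green ones are look-alikes. Next I measure the timer and stop exactly.

```bash
python3 - <<'E'
from h import *
T=dict(np.load("top0.npz"));S=dict(np.load("side0.npz"))
for nm,w in(("top",cloud(T)),("side",cloud(S))):
    q=near(w,(.565,-.284),.085,.02,.08); q=q[abs(q[:,1]+.284)<.045]
    for a,b in((.046,.06),(.02,.042)): 
        s=q[(q[:,2]>a)&(q[:,2]<b)]; print(nm,"timer",a,len(s),rect(s))
    s=near(w,(.555,.285),.09,.012,.06); print(s[:,2].max())
    hi=s[s[:,2]>.036]; print(" stop hi",len(hi),rect(hi), "mid",rect(s[s[:,2]<.036]))
    print(np.round(hi[np.argsort(hi[:,0])][::max(1,len(hi)//14)]*1000,0).astype(int).tolist())
E
```

```text
top timer 0.046 840 [574.1, -282.5, 109.1, 56.8, 5.0]
top timer 0.02 222 [559.0, -270.7, 137.5, 48.4, 21.0]
0.059356817286468494
 stop hi 170 [544.8, 249.9, 100.4, 136.7, 79.7] mid [541.9, 284.1, 128.7, 109.3, 34.1]
[[482, 237, 58], [495, 304, 41], [505, 303, 41], [516, 300, 44], [522, 296, 39], [530, 294, 38], [540, 294, 43], [548, 289, 41], [558, 287, 42], [569, 285, 44], [580, 286, 41], [588, 283, 42], [599, 273, 43], [608, 275, 48], [617, 271, 44]]
side timer 0.046 515 [576.1, -283.3, 109.3, 60.9, 3.9]
side timer 0.02 408 [563.0, -274.3, 137.5, 52.5, 17.4]
0.05997517469542844
 stop hi 448 [551.8, 267.3, 80.0, 136.2, 86.0] mid [537.8, 291.6, 144.1, 91.6, 19.2]
[[481, 234, 50], [486, 238, 39], [490, 241, 44], [494, 309, 44], [499, 245, 39], [504, 246, 46], [510, 306, 37], [517, 242, 48], [529, 296, 46], [544, 292, 45], [558, 290, 45], [573, 287, 43], [588, 277, 44], [603, 278, 44]]
```

```bash
cat >> h.py <<'E'
from scipy.spatial.transform import Rotation as Rn
def rot(yaw):  # tool down, tool y (closing) at heading yaw
    y=np.array([np.cos(yaw),np.sin(yaw),0]);z=np.array([0,0,-1.]);return Rn.from_matrix(np.c_[np.cross(y,z),y,z]).as_rotvec()
def ray(p,px,h):
    K=p["intrinsics"];d=p["R"].T@np.linalg.solve(K,[*px,1]);c=-p["R"].T@p["t"];return c+d*(h-c[2])/d[2]
E
python3 - <<'E'
from h import *
from station import arm
T=dict(np.load("top0.npz"));S=dict(np.load("side0.npz"))
for nm,p in(("top",T),("side",S)):
    q=near(cloud(p),(.555,.288),.085,.039,.05)
    d=np.array([.959,-.283]);n=np.array([.283,.959]);q=q[abs((q[:,:2]-[.555,.288])@n)<.014]
    for _ in range(4):
        m=q[:,:2].mean(0);d=np.linalg.svd(q[:,:2]-m)[2][0];d*=np.sign(d[0]);n=np.array([-d[1],d[0]])
        e=(q[:,:2]-m)@n;q=q[abs(e)<.006]
    a=(q[:,:2]-m)@d;e=(q[:,:2]-m)@n
    print(nm,len(q),"normal yaw",np.degrees(np.arctan2(n[1],n[0])).round(2),"len",np.ptp(a).round(4),"centre",(m+d*(a.max()+a.min())/2).round(4),"e",np.percentile(e,[2,50,98]).round(4))
print(ray(T,(153,197.6),.0225),ray(S,(193.9,319.2),.0225))
print("timer",ray(T,(367.2,174.5),.025),ray(T,(369.6,192.8),.025),ray(T,(372.2,223.9),.025),ray(S,(293.9,149.7),.025),ray(S,(315.6,152.1),.025),ray(S,(339.5,158.3),.025))
yj=np.arctan2(.916,-.4)
for n,pos,yaws in(("jar",(.502,.221,.03),(yj,yj-np.pi)),("tray",(.674,.029,.03),(yj,yj-np.pi)),("timer",(.575,-.283,.02),np.radians([95,-85])),("stop",(.537,.235,.02),np.radians([163.6,-16.4])),("push",(.51,.14,.02),np.radians([163.6,-16.4]))):
    for y in yaws:
        for h in(0,.23):
            k=arm.inverse_kinematics(np.add(pos,(0,0,h)),rot(y)); print(n,round(np.degrees(y)),h,None if k is None else np.round(k,2))
E
```

```text
top 144 normal yaw 73.33 len 0.1377 centre [0.5521 0.2899] e [-0.0032 -0.0001  0.0038]
side 273 normal yaw 73.27 len 0.1387 centre [0.5534 0.2901] e [-0.0035  0.0001  0.0026]
[0.55165124 0.29189927 0.0225    ] [0.55109164 0.28275147 0.0225    ]
timer [ 0.62840805 -0.28009126  0.025     ] [ 0.57879327 -0.28649502  0.025     ] [ 0.49549368 -0.29330706  0.025     ] [ 0.63221424 -0.27273508  0.025     ] [ 0.5739555  -0.28988419  0.025     ] [ 0.50466757 -0.29344566  0.025     ]
jar 114 0 [ 0.08  0.86 -0.93  2.1   1.07  0.76  0.42]
jar 114 0.23 [ 0.13  0.47 -0.92  1.92  0.45  0.97  0.98]
jar -66 0 [-0.47  0.68 -0.06  2.14  0.12  0.33 -1.8 ]
jar -66 0.23 [-0.13  0.38 -0.52  1.94  0.24  0.89 -1.94]
tray 114 0 [ 0.41  0.95 -0.93  1.81  0.97  0.91  1.01]
tray 114 0.23 [ 0.5   0.72 -1.1   1.64  0.68  1.21  1.24]
tray -66 0 [-0.13  0.76  0.    1.84 -0.    0.53 -1.28]
tray -66 0.23 [-0.01  0.5  -0.19  1.67  0.11  0.98 -1.39]
timer 95 0 [ 0.75  0.83 -0.6   1.9   0.76  0.65  1.33]
timer 95 0.23 [ 0.88  0.58 -0.8   1.74  0.47  1.03  1.57]
timer -85 0 [ 0.33  0.75  0.05  1.93 -0.08  0.46 -1.04]
timer -85 0.23 [ 0.35  0.46  0.03  1.77 -0.01  0.91 -1.1 ]
stop 164 0 [ 0.16  1.   -1.11  2.02  1.17  0.96  1.26]
stop 164 0.23 [ 0.2   0.61 -1.1   1.85  0.62  1.07  1.71]
stop -16 0 [-0.32  0.73 -0.29  2.05  0.47  0.43 -1.25]
stop -16 0.23 [ 0.03  0.5  -0.78  1.86  0.42  0.96 -1.23]
push 164 0 [ 0.31  0.97 -1.11  2.15  1.21  0.91  1.3 ]
push 164 0.23 [ 0.38  0.53 -1.1   1.97  0.56  0.99  1.87]
push -16 0 [-0.28  0.68 -0.14  2.18  0.31  0.29 -0.97]
push -16 0.23 [ 0.07  0.38 -0.6   1.98  0.28  0.86 -0.97]
```

```bash
python3 - <<'E'
from h import *
from station import arm
r=rot(np.radians(-66.4)); J=(.5025,.221)
arm.gripper_to(.85)
p=arm.get_obs()["eef_pos"]; arm.movel([p[0],p[1],.30],v=.25)
arm.movep([*J,.30],r)
arm.movel([*J,.14],v=.25); print(arm.movel([*J,.026],v=.12,stop_force=8))
arm.gripper_to(0,25); o=arm.get_obs(); print(o["gripper_width"]*93,o["grasp_force"],o["eef_pos"],o["time_s"])
p=o["eef_pos"]; arm.movel([p[0],p[1],.16],v=.15)
arm.movel([.6745,.029,.16],v=.2)
o=arm.get_obs(); print(o["gripper_width"]*93,o["grasp_force"],o["eef_pos"],o["wrist_force"],o["time_s"])
for n in["top","side"]:
    p=arm.capture(n); cv2.imwrite(f"pics/{n}1.png",p["img"][:,:,::-1])
    q=near(cloud(p),(.6745,.029),.06,.06,.13);print(n,len(q),[q[:,2].min()])
a=cv2.imread("pics/top1.png")[100:260,140:380];b=cv2.imread("pics/side1.png")[150:350,120:420]
cv2.imwrite("pics/c2.png",np.hstack([cv2.resize(a,(400,300)),cv2.resize(b,(400,300))]))
E
```

```text
False
51.055940909018176 25.00100634773844 [0.50286691 0.22052715 0.02627121] 8.0167
51.32702969135517 24.999435495797115 [0.67379206 0.03040961 0.16011689] [ 0.24034903  0.16202213 -2.41427058] 10.4917Traceback (most recent call last):
  File "<stdin>", line 14, in <module>
    return umr_minimum(a, axis, None, out, keepdims, initial, where)
ValueError: zero-size array to reduction operation minimum which has no identity
```

Grasp is confirmed by the pad opening (51 mm) and the 2.4 N load on the wrist. Placing the jar now.

```bash
python3 - <<'E'
from h import *
from station import arm
P=[.6745,.029]
arm.movel([*P,.05],v=.15); print(arm.movel([*P,.022],v=.03,stop_force=3)); o=arm.get_obs(); print(o["eef_pos"],o["wrist_force"])
arm.gripper_to(.8); arm.sleep(.2)
p=o["eef_pos"]; arm.movel([p[0],p[1],.14],v=.15); arm.movel([.70,-.15,.28],v=.3)
for n in["top","side"]:
    p=arm.capture(n); cv2.imwrite(f"pics/{n}2.png",p["img"][:,:,::-1]); np.savez(f"{n}2.npz",**{k:p[k] for k in("img","z_map","intrinsics","R","t")})
    w=cloud(p); q=near(w,P,.05,.075,.12)
    if len(q)>10: print(n,circ(q[q[:,2]>.085]),q[:,2].max(),rect(near(w,P,.09,.008,.02)))
    t=near(w,(.575,-.283),.085,.046,.06); t=t[abs(t[:,1]+.283)<.045]; print(n,"timer",len(t),rect(t) if len(t)>9 else 0)
print(arm.get_obs()["time_s"])
b=cv2.imread("pics/side2.png");cv2.imwrite("pics/c3.png",b)
E
```

```text
True
[0.67443044 0.02896656 0.0289701 ] [-0.35675611  0.66998147  3.87208007]
top [672.2, 31.8, 23.6] 0.09905550164464799 [686.7, 29.3, 120.0, 147.8, 88.6]
top timer 831 [574.3, -282.8, 109.2, 56.2, 4.9]
side [674.3, 30.9, 24.6] 0.09668394801628011 [676.0, 28.4, 122.6, 122.7, 87.6]
side timer 520 [576.2, -283.8, 108.7, 58.2, 4.3]
14.8167
```

View pics/c3.png

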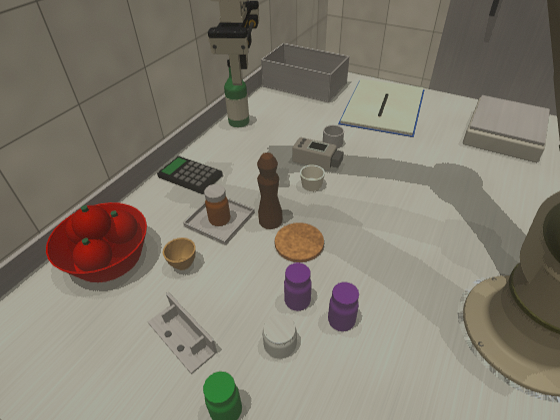

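The jar stands upright in the tray, at pixel (217,205), about 2 mm off centre. The bystanders have not moved. Timer next.

```bash
python3 - <<'E'
from h import *
from station import arm
n=np.array([np.cos(np.radians(73.3)),np.sin(np.radians(73.3))]); F=np.array([.552,.287]); M=F-.055*n
M0=(.575,-.2832)
arm.movep([*M0,.25],rot(np.radians(4.7-90))); arm.gripper_to(.76)
arm.movel([*M0,.09],v=.25); print("down",arm.movel([*M0,.012],v=.1,stop_force=8))
arm.gripper_to(0,30); o=arm.get_obs(); print(o["gripper_width"]*93,o["grasp_force"],o["eef_pos"])
arm.movel([*M0,.27],v=.25); print(arm.get_obs()["wrist_force"])
B=M-.03*n
arm.movel([.58,-.02,.27],rot(np.radians(-50)),v=.3)
arm.movel([*B,.27],rot(np.radians(-16.7)),v=.3)
arm.movel([*B,.04],v=.2); print("floor",arm.movel([*B,.008],v=.03,stop_force=3)); z=arm.get_obs()["eef_pos"][2]
print("z",z); arm.movel([*B,z+.0015],v=.03)
print("face",arm.movel([*(M+.012*n),z+.0015],v=.03,stop_force=5)); o=arm.get_obs()
print((o["eef_pos"][:2]-M)@n,o["eef_pos"],o["wrist_force"],o["gripper_width"]*93,o["time_s"])
E
```

```text
down False
55.91547797812676 30.00130534172058 [ 0.57528249 -0.28378513  0.01261803]
[-0.45515528 -0.5387891  -3.25914522]
floor True
z 0.012355541952810696
face True
-0.002290302611278021 [0.5351375  0.23224592 0.01324253] [-0.02841137 -0.45552939 -2.54376771] 56.21521551846636 24.4917
```

```bash
python3 - <<'E'
from h import *
from station import arm
n=np.array([np.cos(np.radians(73.3)),np.sin(np.radians(73.3))])
p=arm.get_obs()["eef_pos"]; M=p[:2]
arm.gripper_to(.76); arm.sleep(.2); arm.movel([*M,.10],v=.15)
B=M-.125*n; arm.movel([*B,.10],v=.25); arm.gripper_to(0,10)
for nm in["top","side"]:
    c=arm.capture(nm); cv2.imwrite(f"pics/{nm}3.png",c["img"][:,:,::-1]); w=cloud(c)
    q=near(w,M,.075,.046,.056); print(nm,len(q),rect(q) if len(q)>9 else 0)
print(M,arm.get_obs()["time_s"])
a=cv2.imread("pics/top3.png")[130:280,80:280];b=cv2.imread("pics/side3.png")[200:350,100:300]
cv2.imwrite("pics/c4.png",np.hstack([cv2.resize(a,(400,300)),cv2.resize(b,(400,300))]))
E
```

```text
top 127 [543.8, 280.4, 27.2, 76.8, 72.8]
side 1537 [536.9, 237.5, 115.0, 85.9, 73.3]
[0.5351375  0.23224592] 27.85
```

View pics/c4.png

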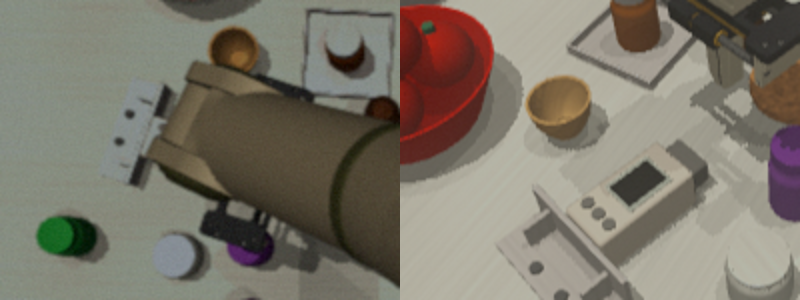

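The timer lies square against the stop's face: side half, back end at about (585,215), bar at (685,160). Now the push.

```bash
python3 - <<'E'
from h import *
from station import arm
n=np.array([np.cos(np.radians(73.3)),np.sin(np.radians(73.3))]); M=np.array([.5351,.2322]); Z=.022
B=M-.125*n
def st(t): o=arm.get_obs(); print(t,"s",round(float((o["eef_pos"][:2]-M)@n),4),"F",round(float(o["wrist_force"][:2]@n),2),o["wrist_force"].round(1),o["eef_pos"][2].round(4),round(o["time_s"],1))
print(arm.movel([*B,Z],v=.1,stop_force=6)); st("low")
print(arm.movel([*(M-.100*n),Z],v=.05,stop_force=3)); st("near")
print(arm.movel([*(M-.045*n),Z],v=.02,stop_force=3)); st("touch")
print(arm.movel([*(M-.045*n),Z],v=.012,stop_force=15)); st("push"); arm.sleep(.3); st("hold")
E
```

```text
False
low s -0.1248 F 0.1 [-0.   0.1 -0.1] 0.0223 28.8
False
near s -0.1 F -0.18 [-0.6  0.   0.5] 0.0219 29.4
True
touch s -0.0846 F -0.47 [ 0.  -0.5 -0.5] 0.0216 30.6
True
push s -0.0745 F -6.93 [-1.4 -6.8  6.1] 0.0211 32.1
hold s -0.0754 F -7.21 [-1.2 -7.2  5.6] 0.0208 32.4
```

```bash
python3 - <<'E'
from h import *
from station import arm
n=np.array([np.cos(np.radians(73.3)),np.sin(np.radians(73.3))]); M=np.array([.5351,.2322])
o=arm.get_obs(); s=(o["eef_pos"][:2]-M)@n
for k in range(8):
    s+=.0015; hit=arm.movel([*(M+s*n),.022],v=.015,stop_force=25); arm.sleep(.15); o=arm.get_obs(); f=-o["wrist_force"][:2]@n
    print(hit,round(s,4),round(float((o["eef_pos"][:2]-M)@n),4),round(float(f),1),o["wrist_force"].round(1),round(o["time_s"],1))
    if f>17: break
arm.sleep(.5); o=arm.get_obs(); print((o["eef_pos"][:2]-M)@n,o["wrist_force"])
c=arm.capture("side"); w=cloud(c); np.savez("side4.npz",**{k:c[k] for k in("img","z_map","intrinsics","R","t")})
cv2.imwrite("pics/c5.png",cv2.resize(c["img"][200:350,100:300,::-1],(800,600),interpolation=3))
E
```

```text
False -0.0739 -0.0756 7.0 [-1.9 -6.8 -1.6] 32.8
False -0.0724 -0.0743 6.8 [-1.6 -6.6 -1.3] 33.2
False -0.0709 -0.073 7.8 [-3.1 -7.3 -1.8] 33.6
False -0.0694 -0.0725 9.4 [-3.2 -8.9 -1.2] 34.0
False -0.0679 -0.0725 13.2 [ -4.3 -12.5   1. ] 34.4
False -0.0664 -0.0724 17.8 [ -5.8 -16.8   4.9] 34.8
-0.07239953403962965 [ -5.86778943 -16.75414274   3.79172777]
```

View pics/c5.png

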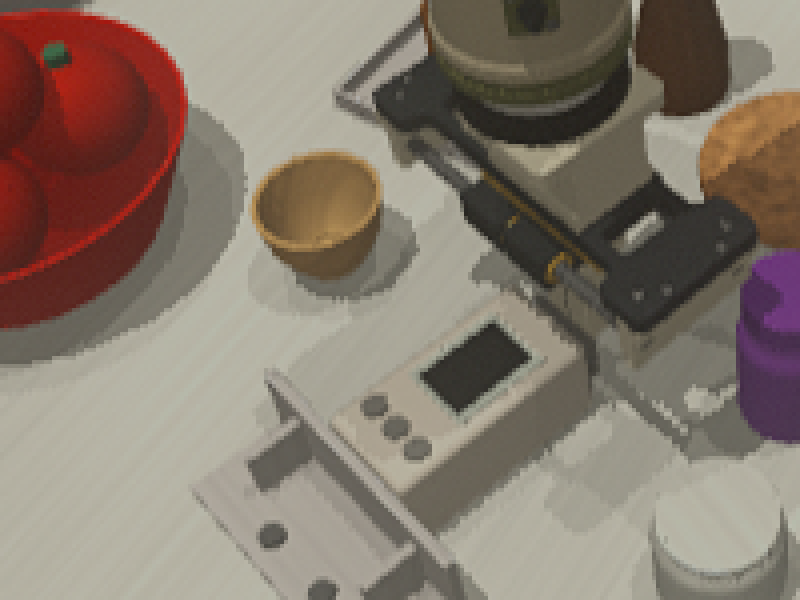

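The picture shows the timer flat and square against the stop, with the bar pressed in. Travel stopped hard at 12 mm while the force rose to 18 N, so the bar is home. Next I back off and check.

```bash
python3 - <<'E'
from h import *
from station import arm
n=np.array([np.cos(np.radians(73.3)),np.sin(np.radians(73.3))]); M=np.array([.5351,.2322])
arm.movel([*(M-.125*n),.022],v=.04); p=arm.get_obs()["eef_pos"]
arm.movel([*p[:2],.30],v=.25); arm.movep([.50,-.30,.32],rot(np.radians(-50))); arm.sleep(.3)
d=np.array([n[1],-n[0]]); F=np.array([.552,.287])
for nm in["top","side"]:
    c=arm.capture(nm); w=cloud(c); cv2.imwrite(f"pics/{nm}5.png",c["img"][:,:,::-1])
    q=near(w,M,.09,.046,.056);print(nm,"timer",len(q),rect(q))
    b=near(w,M-.066*n,.02,.03,.042); 
    if len(b): e=(b[:,:2]-M)@n; print("  bar from mid",e.min().round(4),"top of face z-n",len(b))
    j=near(w,(.6745,.029),.05,.085,.12); print("  jar",circ(j))
a=cv2.imread("pics/top5.png")[110:300,80:440];b=cv2.imread("pics/side5.png")[80:420,100:400]
cv2.imwrite("pics/c6.png",np.hstack([cv2.resize(a,(400,300)),cv2.resize(b,(400,300))])); print(arm.get_obs()["time_s"])
E
```

```text
top timer 860 [535.1, 237.2, 115.2, 124.8, 72.9]
  bar from mid -0.0749 top of face z-n 120
  jar [672.1, 31.3, 23.2]
side timer 1539 [536.6, 237.2, 114.9, 125.3, 73.7]
  bar from mid -0.0749 top of face z-n 146
  jar [674.5, 30.3, 24.6]
40.175
```

View pics/c6.png

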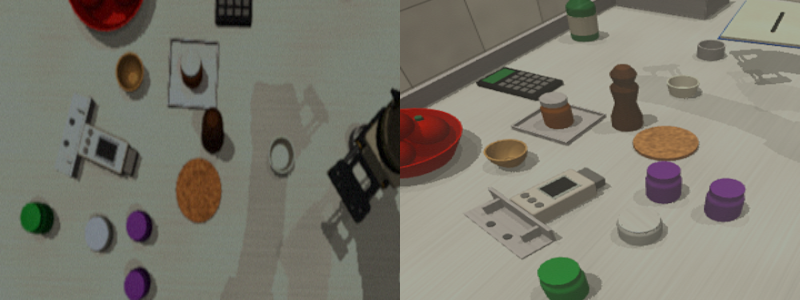

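The timer lies against the stop with its bar out (left half (125,158)), the jar stands in the tray, and everything else is in place. Handing in.

```bash
python3 -c "
from station import arm
print(arm.job_done())"
```

```text
the job is handed in; nothing more can be done
None
```

I handed the job in at about 40 s of the 72 s allowed, and no verdict came back: the amber jar stands in the tray, the start bar was pushed home against the stop and sprang back out, and the timer lies square against the stop with no other item visibly moved.

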